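Seat a test block in the corner of the tilted locating plate and pin it

ROBOT

A 6-joint arm with a two-finger parallel gripper is mounted at the origin on a cart in front of the work surface, level with it; the furniture and walls round the work are solid. World frame = base frame: x ahead of the robot, y to its left, z up, the work surface at z = 0. Lengths are in m, angles in rad, forces in N, time in s.
With the tool pointing down it reaches from about 0.35 to 0.775 m from the base axis. Payload 5.5 kg.
Tool frame: the origin (TCP) lies on the centre line of the jaws, within the pads' length; the fingertips stand 11 mm ahead of it and the grasp point (between the pads) lies 8 mm behind it (env.tip_reach is the distance from the TCP to the fingertips, in m); z points along the fingers, x is the direction in which the jaws open and shut, and the axes are right-handed (so a half turn about z gives the same grasp; the last joint's range is limited). The gripper opens to 85 mm and grips with 20 to 120 N. Pads are 22 mm wide; open, the fingers measure 114 mm over their backs; the gripper's body (76 mm by 85 mm) begins 54 mm behind the grasp point. The pads swing forward as they close: fully open they stand 13 mm farther back than shut.
Start: joints at [1.022, 0.313, 0.046, 1.304, 0, 1.431], TCP at [0.229, 0.528, 0.242] pointing down, gripper open.
Joint ranges: [-2.76, 2.76], [-0.86, 1.69], [-1.03, 1.26], [-2.2, 2.34], [-1.47, 1.5], [-3.14, 3.14]. Speed limits (rad/s): [2.57, 2.57, 3.14, 3.14, 3.14, 3.14].

INTERFACE

Orientations are given as a unit quaternion [w, x, y, z].
In Python, from workcell import env gives the robot as it stands.
- The arm moves only by the tool carry_out, never from a script. Its argument "moves" is one flat list of numbers, 7 for each row, row after row: the gripper command: -1 is shut, 1 is fully open, values between are in proportion, then the shift along the tool's x, y, z in m, then the turn, a rotation vector about the tool's x, y, z in degrees. A call has exactly 5 rows; each row shifts and turns the pose as measured when the row begins, along the tool's axes as they then stand; what a row does not reach is not made up. A row lasts 1/8 s, in which the tool goes at most 62.5 mm and 10.7 degrees, less where a joint would pass 70% of its speed; a pose out of reach is approached as far as the arm can. A call is refused whole if a number of a shift passes 0.0625 or a number of a turn 10.7, either way. A call with a gripper value outside its range is refused whole. The fingers move at their own pace and stop on an object; "squeeze" is the grip in N (left out, the last holds). Time passes only in rows, so rows that do not move let the fingers close, or fill a call up. It gives the time, the measured TCP pose, the force and the opening at its end, in the units of the state.
- env.get_state(): the state, without advancing time (a new reading comes with each control period).
- env.read_camera(name): name is "side" or "top" or "wrist"; returns the picture (384x512x3 uint8, red, green, blue); there is no depth.
- env.calibration(name): a dict with "camera_matrix" (3x3 intrinsics, pixels), "rvec" (rotation vector, rad) and "tvec" (3), from world to camera coordinates, as OpenCV has them; the wrist camera has in their place "hand_eye" (4x4, takes a point from camera to tool coordinates, whose origin is the TCP and whose axes are the tool frame's). Camera axes: x right, y down, z forward; pixel columns grow to the right and rows downward; lengths in m; the calibration is good to about 2 mm. A picture is of the moment at which its call begins: read the wrist's pose just before it. calibration takes no time and is no camera call.
- env.hand_in(): hands the job in, once; it reports no verdict.
The state is a dict: "clock": time; "joint_pos": joint angles; "qvel": joint speeds; "tau": joint torques, N m; "tcp_pos": TCP position; "orientation": TCP orientation; "wrist_force": force on the tool from outside, world axes, zero at the start; "ft_torque": the same for the moment, N m; "finger_gap": finger opening in m.
Only numpy, scipy, OpenCV 4.12 (cv2) and the standard library are available. Lean on these libraries where they do the work, as an engineer would, in place of code of your own. Each camera call takes 0.05 s, during which the arm holds its last target. There are 200 camera calls.

TASK

Set the steel test block on the upper part of the tilted plate, grooved side up and lengthwise along the side fence, and let go so that it slides down fully home against both fences. Then take the stop pin from its rack and stand it upright, fully down, in the bore just behind the block. Leave the other things on the bench where they are.

Things in the scene. Friction and masses are not known exactly. Their poses are not given: they have to be found in the camera images.
- block: The test block: a loose steel block 70 x 40 x 18 mm, about 0.3 kg, lying flat on the bench at the right, with a 12 mm wide, 3 mm deep groove across the middle of its top and four small dark screw holes. Origin: centre of its underside; x along the 70 mm, y along the 40 mm, z up. Either end may lead.
- fixture: The whole fixture, fixed to the bench: dark base 176 x 146 x 8 mm, four posts, the tilted plate on top; its highest point is about 85 mm above the bench. Origin: centre of the base's underside, z up, x towards the high end (away from the robot).
- plate: Its tilted aluminium plate, 150 (x) by 120 (y) by 6 mm, slippery (friction about 0.08). Origin: low corner of its upper face, where the inner faces of the two fences meet. x rises 16 degrees away from the robot, y rises 13 degrees to the left, z is the plate's normal. Near fence: x -10 to 0 mm, along y; side fence: y -10 to 0, along x; both dark, 12 mm above the plate.
- home (a point): Where the block's origin (centre of its underside) lies when it is home, its 70 mm side along the side fence and its end against the near fence: (35, 20, 0) mm in the plate's frame; axes are the plate's.
- bore_mouth (a point): Centre of the bore's mouth: a vertical (not square to the plate) hole, 14 mm diameter, 25 mm deep, 1.5 mm chamfer, in a level steel boss seen through a 22 x 22 mm window of the plate centred at x 82, y 20 mm in the plate's frame. It lies 11 mm straight below the plate's upper face. The block leaves the window free only when it is home. Axes as the fixture's, z up.
- pin: The stop pin: a loose steel pin, 0.07 kg, 92 mm long: shank 12 mm diameter, 70 mm long, with a chamfered foot; then a dark round head 20 mm diameter, 22 mm tall. It starts upright in the middle hole of the rack. Origin: centre of its foot; z along the pin to the head (head from z = 70 to 92 mm). Fully down in the bore its foot is 25 mm below the bore mouth.
- rack: The pin rack (fixed): grey plastic block 50 x 110 x 30 mm with three 14 mm holes, 22 mm deep, in a row along its y, 34 mm apart; only the middle one holds the pin. Origin: centre of its underside.
- calculator: Bystander: calculator, 135 x 78 x 17 mm, lying at the near left. Origin: centre of its underside.
- beaker: Bystander: white beaker, 93 mm wide, 115 mm tall, at the far left. Origin: centre of its underside.
- brass_weight: Bystander: small brass weight with a knob, 28 mm diameter, 34 mm tall, near right. Origin: centre of its underside.
- porous_disc: Bystander: brownish porous disc, 62 mm diameter, 10 mm thick, lying right of the fixture. Origin: centre of its underside.
- tape_roll: Bystander: roll of tape, 104 mm diameter, 25 mm tall, lying at the right. Origin: centre of its underside.
- mug: Bystander: mug, 81 mm diameter without the handle, 101 mm tall, at the right. Origin: centre of its underside.
- pen_pot: Bystander: black pot with pens, 84 mm diameter, 147 mm tall over the pens, at the far right. Origin: centre of its underside.
Not all that is in view belongs to the job. What is shaped like the block but orange, pink or turquoise is not meant.

How it is judged:
On the way, in this order (a step that is already met when the one before it is completed fails the run):
1. the block is set on the upper part of the tilted plate, at least 10 mm uphill of home along the slope, within the plate (contact force between block and plate above 0.1 N and x of block in the frame of plate between 0.045 and 0.15 m and y of block in the frame of plate between 0.01 and 0.12 m and z of block in the frame of plate below 0.02 m).
2. the block, let go, lies home in the corner against both fences (within 3 mm) (contact force between the fingers and block below 0.05 N and x of block in the frame of plate between 0.032 and 0.038 m and y of block in the frame of plate between 0.017 and 0.023 m and z of block in the frame of plate below 0.003 m and angle between the x axis of block and the x axis of plate, either way round below 0.06 rad and linear speed of block below 0.02 m/s), for 0.2 s.
At the end, for the whole second after the job is handed in: The block lies flat on the tilted plate, right way up, home in the corner: within 3 mm of touching both fences, its long side along the side fence within 0.06 rad. The pin stands in the bore behind it, its foot at least 21 mm below the mouth, upright within 0.15 rad; both are at rest (x of block in the frame of plate between 0.032 and 0.038 m and y of block in the frame of plate between 0.017 and 0.023 m and z of block in the frame of plate between -0.003 and 0.003 m and angle between the x axis of block and the x axis of plate, either way round below 0.06 rad and angle between the z axis of block and the z axis of plate, either way round below 0.06 rad and angle between block's own z axis and vertical below 1 rad and linear speed of each of block, pin below 0.02 m/s and z of pin in the frame of bore_mouth below -0.021 m and horizontal distance between pin and bore_mouth below 0.005 m and angle between pin's own z axis and vertical below 0.15 rad).
It fails at once if a bystander is moved by more than 30 mm (distance of any of calculator, beaker, brass_weight, porous_disc, tape_roll, mug, pen_pot from where it was at the start of the episode above 0.03 m).
It also fails if it takes over 58 s, if anything falls off the work surface, if the arm or the gripper's body presses on something with over 40 N, if the wrist force passes 120 N, or if a joint passes its speed limit or range.

## Working session

There is one attempt and no reset: what is moved stays moved. The work goes in short steps, Python scripts to look and compute and a tool call to move; the robot and the scene stay as the last step left them, time stands still between calls to the robot, and variables do not carry over. Pictures are saved under pics/ and viewed, about 8 in all and at most 12, crops included, and the job is handed in when it is done.

Besides the shell and the picture viewer there is one more tool, called after "Call:" by a JSON object that holds its "api" and its "payload", one argument or row to a line. carry_out: Moves the arm, as the interface text tells. Its arguments: {"type":"object","properties":{"moves":{"type":"array"},"squeeze":{"type":"number"}},"required":["moves"]}

```bash
mkdir -p pics; ls
cat > h.py <<'E'
import numpy as np, cv2
from workcell import env
from scipy.spatial.transform import Rotation as R
def snap(n,f=None):
    im=env.read_camera(n)
    if f: cv2.imwrite('pics/'+f,im[:,:,::-1])
    return im
def cam(n,s=None):
    c=env.calibration(n); K=np.array(c['camera_matrix'],float)
    if n=='wrist':
        s=s or env.get_state(); q=s['orientation']
        T=np.eye(4);T[:3,:3]=R.from_quat([q[1],q[2],q[3],q[0]]).as_matrix();T[:3,3]=s['tcp_pos']
        C=T@np.array(c['hand_eye'])
        return K,C[:3,:3],C[:3,3]
    r=cv2.Rodrigues(np.array(c['rvec'],float))[0]
    return K,r.T,-r.T@np.array(c['tvec'],float).ravel()
def onz(uv,z,C):
    K,r,o=C
    d=(r@np.linalg.inv(K)@np.c_[np.atleast_2d(uv),np.ones(len(np.atleast_2d(uv)))].T).T
    return o+d*((z-o[2])/d[:,2])[:,None]
def proj(P,C):
    K,r,o=C; p=(K@r.T@(np.atleast_2d(P)-o).T).T
    return p[:,:2]/p[:,2:]
E
python3 - <<'E'
from h import *
a=snap('top','top0.png');b=snap('side','side0.png')
for n in('top','side'):
    K,r,o=cam(n);print(n,K.round(1).tolist(),o.round(3),r[:,2].round(3))
c=env.calibration('wrist');print(c)
s=env.get_state();print(s)
E
```

```text
pics
top [[347.9, 0.0, 248.9], [0.0, 347.9, 193.0], [0.0, 0.0, 1.0]] [ 0.502 -0.053  1.011] [ 0.05   0.015 -0.999]
side [[402.3, 0.0, 256.5], [0.0, 402.3, 191.5], [0.0, 0.0, 1.0]] [0.469 0.848 0.573] [ 0.085 -0.863 -0.498]
{'camera_matrix': array([[284.73228681,   0.        , 256.68572714],
       [  0.        , 284.73228681, 188.1061737 ],
       [  0.        ,   0.        ,   1.        ]]), 'hand_eye': array([[ 9.99999815e-01,  4.83825057e-04,  3.69140306e-04,
        -3.90378015e-04],
       [-5.68645982e-04,  9.58946062e-01,  2.83587954e-01,
        -7.33430753e-02],
       [-2.16778684e-04, -2.83588111e-01,  9.58946159e-01,
        -1.31180267e-01],
       [ 0.00000000e+00,  0.00000000e+00,  0.00000000e+00,
         1.00000000e+00]])}
{'clock': 0.1, 'joint_pos': array([1.02243418e+00, 3.13932118e-01, 4.51244935e-02, 1.30364959e+00,
       3.07925683e-05, 1.43118225e+00]), 'qvel': array([ 0.0003848 , -0.00075659,  0.00335995, -0.00066751,  0.00107602,
       -0.00026061]), 'tau': array([ 2.88678792e-03, -4.81726670e+01,  2.99243402e+01,  1.27837146e-02,
       -8.04411889e-05,  7.41923088e-06]), 'tcp_pos': array([0.22831547, 0.52724688, 0.24150723]), 'orientation': array([ 3.40858064e-04,  8.35900682e-01,  5.48880096e-01, -7.57424983e-04]), 'wrist_force': array([ 0.08686953, -0.91308065, -0.46498524]), 'ft_torque': array([-0.07226954,  0.05709975,  0.03598766]), 'finger_gap': 0.08512290294473186}
```

View pics/top0.png

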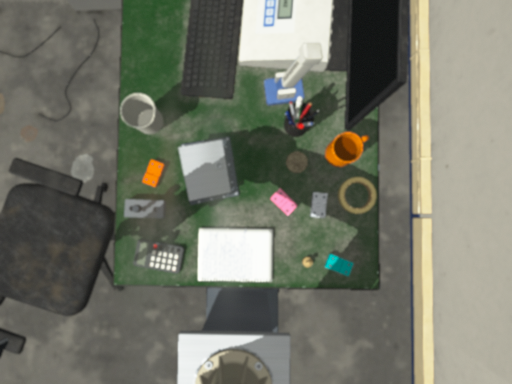

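View pics/side0.png

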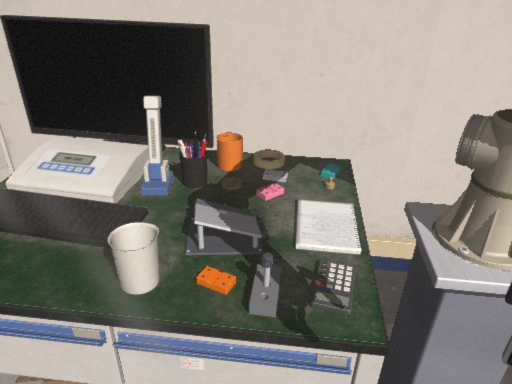

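The top view shows the steel block at about (319,205), the fixture at (208,170), and the rack with the pin at (144,208). The pink, orange and turquoise blocks are decoys. The side view agrees. Next I'll get coarse positions.

Run:
```python
from h import *
a=cv2.imread('pics/top0.png'); C=cam('top')
def rect(x0,x1,y0,y1,lo,hi,z,smax=40):
    hsv=cv2.cvtColor(a,cv2.COLOR_BGR2HSV)
    m=((hsv[...,2]>lo)&(hsv[...,2]<hi)&(hsv[...,1]<smax)).astype(np.uint8)
    mm=np.zeros_like(m);mm[y0:y1,x0:x1]=m[y0:y1,x0:x1]
    cs,_=cv2.findContours(mm,cv2.RETR_EXTERNAL,cv2.CHAIN_APPROX_NONE)
    c=max(cs,key=cv2.contourArea);r=cv2.minAreaRect(c);b=cv2.boxPoints(r)
    P=onz(b,z,C);ct=P.mean(0);e=[P[1]-P[0],P[2]-P[1]]
    print(r,ct.round(4),[ (np.linalg.norm(v).round(4),np.degrees(np.arctan2(v[1],v[0])).round(1)) for v in e])
print('block');rect(305,335,185,225,95,256,.018)
print('rack');rect(118,170,192,225,75,256,.03)
print('plate');rect(172,245,130,206,85,256,.06)
crop=cv2.resize(a[130:230,110:340],None,fx=3.4,fy=3.4,interpolation=cv2.INTER_CUBIC);cv2.imwrite('pics/c1.png',crop)
```

```text
block
((319.5, 205.0), (26.0, 21.0), 90.0) [ 0.5204 -0.2394  0.018 ] [(np.float64(0.0597), np.float64(-89.3)), (np.float64(0.0739), np.float64(-179.9))]
rack
((146.5, 211.0), (26.0, 45.0), 90.0) [0.4968 0.2507 0.03  ] [(np.float64(0.1281), np.float64(-89.3)), (np.float64(0.0734), np.float64(-178.6))]
plate
((207.81167602539062, 171.6830291748047), (65.80706024169922, 51.96827697753906), 79.50852966308594) [0.6076 0.0752 0.06  ] [(np.float64(0.1437), np.float64(-78.8)), (np.float64(0.182), np.float64(-168.7))]
```

View pics/c1.png

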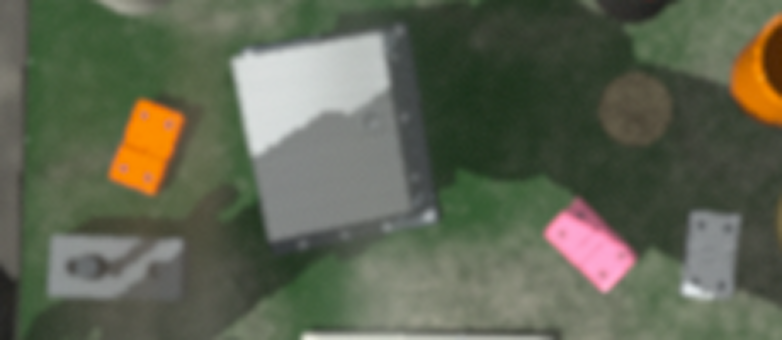

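The crop shows the grooved block with four dots at (712,254), with its long axis about -5° from world x. The fixture is yawed about +10°, with its side fence on the right and its near fence at the bottom. The pin stands in the rack. I'll move to a vantage point over the fixture and rack.

```bash
cat >> h.py <<'E'
def pose(s=None):
    s=s or env.get_state(); q=s['orientation']
    return np.array(s['tcp_pos']),R.from_quat([q[1],q[2],q[3],q[0]])
def down(yaw):
    y=np.radians(yaw);c,s=np.cos(y),np.sin(y)
    return R.from_matrix(np.array([[c,s,0],[s,-c,0],[0,0,-1]]))
def plan(p1,r1,n,g=1,start=None):
    p,r=start or pose(); p1=np.array(p1,float)
    rv=(r.inv()*r1).as_rotvec()
    for i in range(n):
        d=(p1-p)/(n-i); sh=r.inv().apply(d); r2=r*R.from_rotvec(rv/n)
        print(g,*(', %.4f'%v for v in sh),*(', %.1f'%np.degrees(v) for v in rv/n),sep='',end=',\n'); p=p+d;r=r2
    return p,r
E
python3 - <<'E'
from h import *
plan([.45,.17,.28],down(90),10)
E
```

```text
1, -0.0240, 0.0345, -0.0038, -0.0, 0.0, -2.3,
1, -0.0254, 0.0335, -0.0038, -0.0, 0.0, -2.3,
1, -0.0267, 0.0325, -0.0038, -0.0, 0.0, -2.3,
1, -0.0280, 0.0313, -0.0038, -0.0, 0.0, -2.3,
1, -0.0293, 0.0302, -0.0038, -0.0, 0.0, -2.3,
1, -0.0305, 0.0290, -0.0038, -0.0, 0.0, -2.3,
1, -0.0316, 0.0277, -0.0038, -0.0, 0.0, -2.3,
1, -0.0327, 0.0264, -0.0038, -0.0, 0.0, -2.3,
1, -0.0338, 0.0250, -0.0038, -0.0, 0.0, -2.3,
1, -0.0348, 0.0236, -0.0038, -0.0, 0.0, -2.3,
```

Call:
{"api": "carry_out", "payload": {
  "moves": [1,-0.024,0.0345,-0.004,0,0,-2.3,1,-0.025,0.0335,-0.004,0,0,-2.3,1,-0.027,0.0325,-0.004,0,0,-2.3,1,-0.028,0.031,-0.004,0,0,-2.3,1,-0.029,0.03,-0.004,0,0,-2.3]
}}

```text
clock: 0.72
tcp_pos: [0.3396, 0.3457, 0.2589]
orientation: [0.001, 0.773, 0.635, -0.003]
wrist_force: [1.6, 0.8, 0.5]
finger_gap: 0.0854
```

Call:
{"api": "carry_out", "payload": {
  "moves": [1,-0.0305,0.029,-0.004,0,0,-2.3,1,-0.0315,0.028,-0.004,0,0,-2.3,1,-0.033,0.0265,-0.004,0,0,-2.3,1,-0.034,0.025,-0.004,0,0,-2.3,1,-0.035,0.0235,-0.004,0,0,-2.3]
}}

```text
clock: 1.35
tcp_pos: [0.4546, 0.1611, 0.2784]
orientation: [-0.0, 0.703, 0.712, -0.005]
wrist_force: [0.5, 0.8, 0.1]
finger_gap: 0.0853
```

Run:
```python
from h import *
import pickle
s=env.get_state();a=snap('wrist','w1.png');pickle.dump(s,open('w1.pkl','wb'))
print(s['clock'],s['tcp_pos'],s['orientation'],env.tip_reach)
b=cv2.imread('pics/w1.png');cv2.imwrite('pics/w1b.png',cv2.resize(b,None,fx=1.56,fy=1.56,interpolation=cv2.INTER_CUBIC))
plan([.44,-.235,.20],down(85),10)
```

```text
1.35 [0.45459712 0.1611342  0.27840582] [-4.01358287e-04  7.02577968e-01  7.11591517e-01 -4.64229400e-03] 0.011
1, -0.0392, -0.0021, 0.0082, -0.0, 0.1, 0.6,
1, -0.0392, -0.0018, 0.0082, -0.0, 0.1, 0.6,
1, -0.0392, -0.0014, 0.0081, -0.0, 0.1, 0.6,
1, -0.0392, -0.0010, 0.0081, -0.0, 0.1, 0.6,
1, -0.0393, -0.0006, 0.0081, -0.0, 0.1, 0.6,
1, -0.0393, -0.0002, 0.0080, -0.0, 0.1, 0.6,
1, -0.0393, 0.0002, 0.0080, -0.0, 0.1, 0.6,
1, -0.0393, 0.0005, 0.0080, -0.0, 0.1, 0.6,
1, -0.0393, 0.0009, 0.0079, -0.0, 0.1, 0.6,
1, -0.0393, 0.0013, 0.0079, -0.0, 0.1, 0.6,
```

View pics/w1b.png

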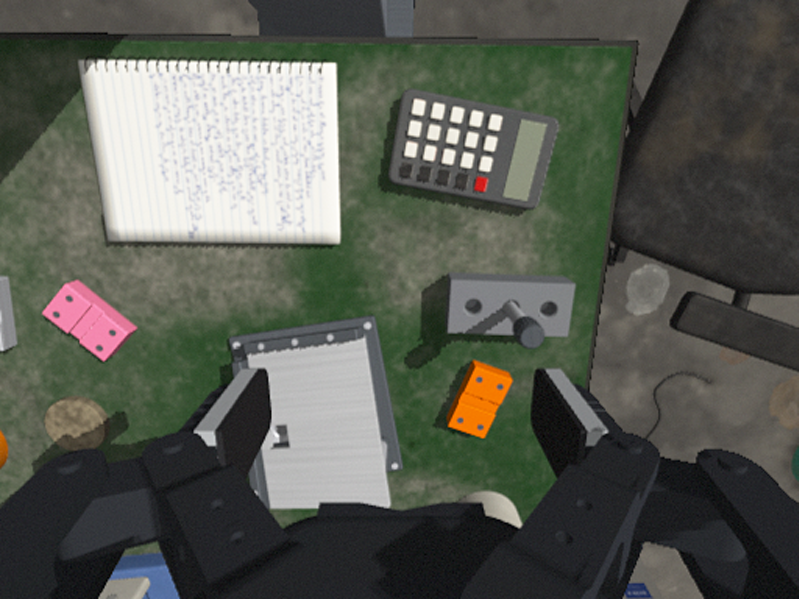

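The wrist view has the robot at the top. The rack top is at (447–574, 275–335) in the scaled image, with the pin head at (529,330). The fixture's near fence is at row ~340 and the window at (281,437), but the finger partly hides the plate. I'll move beyond the fixture so it shows clear of the fingers.

Call:
{"api": "carry_out", "payload": {
  "moves": [1,-0.02,0.043,0.006,0,0,0,1,-0.02,0.043,0.006,0,0,0,1,-0.02,0.043,0.006,0,0,0,1,-0.02,0.043,0.006,0,0,0,1,-0.02,0.043,0.006,0,0,0]
}}

```text
clock: 2.02
tcp_pos: [0.6769, 0.0566, 0.2473]
orientation: [0.001, 0.704, 0.71, -0.005]
wrist_force: [0.9, 0.9, 0.2]
finger_gap: 0.0851
```

Run:
```python
from h import *
import pickle
s=env.get_state();a=snap('wrist','w2.png');pickle.dump(s,open('w2.pkl','wb'))
print(s['clock'],s['tcp_pos'],s['orientation'])
b=cv2.imread('pics/w2.png');cv2.imwrite('pics/w2b.png',cv2.resize(b[0:290,60:460],None,fx=2,fy=2,interpolation=cv2.INTER_CUBIC))
plan([.57,-.24,.19],down(87),7)
```

```text
2.025 [0.67694797 0.05659981 0.24725791] [ 6.58143886e-04  7.03800745e-01  7.10380785e-01 -4.81853309e-03]
1, -0.0417, -0.0161, 0.0081, -0.0, 0.1, 0.5,
1, -0.0419, -0.0158, 0.0080, -0.0, 0.1, 0.5,
1, -0.0420, -0.0154, 0.0079, -0.0, 0.1, 0.5,
1, -0.0422, -0.0151, 0.0079, -0.0, 0.1, 0.5,
1, -0.0423, -0.0147, 0.0078, -0.0, 0.1, 0.5,
1, -0.0424, -0.0144, 0.0077, -0.0, 0.1, 0.5,
1, -0.0426, -0.0140, 0.0077, -0.0, 0.1, 0.5,
```

View pics/w2b.png

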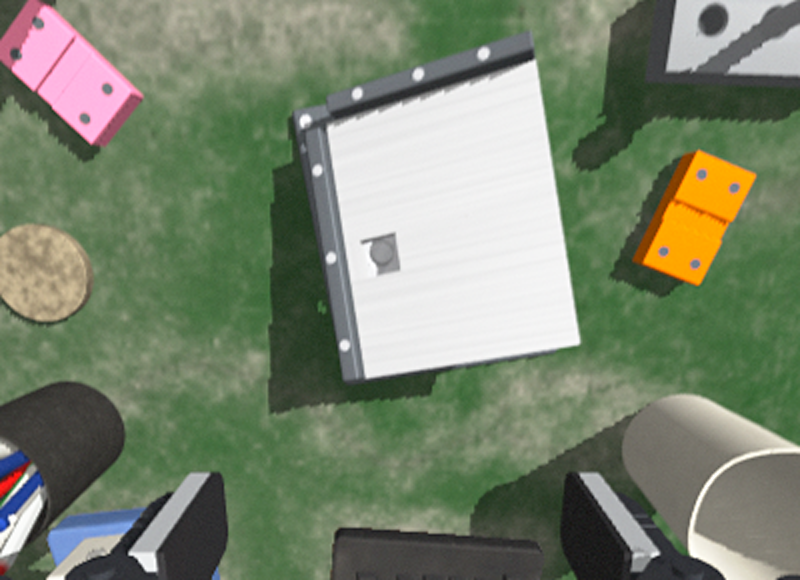

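The view of the fixture is clear. The scaled pixels are: fence corner ≈(329,125), plate corner (0,120) ≈(537,60), corner (150,120) ≈(579,345), corner (150,0) ≈(365,378), and window centre ≈(380,254) with the bore visible at about (381,252).

```bash
cat > fit.py <<'E'
from h import *
import pickle
from scipy.optimize import least_squares
s=pickle.load(open('w2.pkl','rb'));C=cam('wrist',s)
P=np.array([[0,0,0],[0,120,0],[150,120,0],[150,0,0],[82,20,0]])/1e3
uv=np.array([[329,125],[537,60],[579,345],[365,378],[381,254.]])/2+[60,0]
def Rp(yaw,m=0):
    a=R.from_euler('y',-16,degrees=True);b=R.from_euler('x',13,degrees=True)
    return R.from_euler('z',yaw)*(a*b if m==0 else b*a)
if __name__=='__main__':
    for m in(0,1):
        f=lambda q:(proj(q[:3]+Rp(q[3],m).apply(P),C)-uv).ravel()
        r=least_squares(f,[.55,.02,.02,.17]);q=r.x
        print(m,q[:3].round(4),np.degrees(q[3]).round(2),'res',r.fun.round(1))
    ok,rv,tv=cv2.solvePnP(P,uv,C[0],None)
    W=C[1]@cv2.Rodrigues(rv)[0];print('pnp org',C[1]@tv.ravel()+C[2],'rises x,y',np.degrees(np.arcsin(W[2,:2])))
    print('bore z?', (q[:3]+Rp(q[3]).apply(P[4])))
E
python3 fit.py
```

```text
0 [0.5552 0.0153 0.0191] 9.65 res [-0.9 -1.   0.1  1.1  0.5 -0.3  0.4 -0.4 -0.2  0.5]
1 [0.5552 0.0154 0.0189] 13.35 res [-0.8 -1.   0.1  0.8  0.3 -0.1  0.5 -0.4 -0.1  0.6]
pnp org [0.55576437 0.01615538 0.0164144 ] rises x,y [17.02745308 15.13870022]
bore z? [0.62619793 0.05223725 0.04579304]
```

Call:
{"api": "carry_out", "payload": {
  "moves": [0.5,-0.042,-0.016,0.008,0,0,0.5,0.5,-0.042,-0.016,0.008,0,0,0.5,0.5,-0.042,-0.0155,0.008,0,0,0.5,0.5,-0.042,-0.015,0.008,0,0,0.5,0.5,-0.0425,-0.015,0.008,0,0,0.5]
}}

```text
clock: 2.7
tcp_pos: [0.5999, -0.1587, 0.1982]
orientation: [-0.002, 0.719, 0.695, -0.007]
wrist_force: [-0.0, 0.4, -0.5]
finger_gap: 0.0636
```

Call:
{"api": "carry_out", "payload": {
  "moves": [0.5,-0.0425,-0.0145,0.008,0,0,0.5,0.5,-0.0425,-0.014,0.008,0,0,0.5,0.5,0,0,0,0,0,0,0.5,0,0,0,0,0,0,0.5,0,0,0,0,0,0]
}}

```text
clock: 3.32
tcp_pos: [0.5641, -0.2449, 0.1803]
orientation: [-0.004, 0.727, 0.687, -0.008]
wrist_force: [-0.3, 0.5, -0.6]
finger_gap: 0.0638
```

Run:
```python
from h import *
import pickle
s=env.get_state();a=snap('wrist','w3.png');pickle.dump(s,open('w3.pkl','wb'))
print(s['clock'],s['tcp_pos'],s['orientation'],env.tip_reach,s['finger_gap'])
C=cam('wrist',s);b=cv2.imread('pics/w3.png')
c=proj([.5204,-.2394,.018],C)[0];print(c)
u,v=c.astype(int);u0,v0=max(0,u-75),max(0,v-75)
print('crop org',u0,v0)
cv2.imwrite('pics/w3b.png',cv2.resize(b[v0:v+75,u0:u+75],None,fx=4,fy=4,interpolation=cv2.INTER_CUBIC))
```

```text
3.325 [ 0.56411277 -0.24489132  0.18030059] [-0.00443491  0.72694085  0.68664035 -0.00789735] 0.011 0.06383416310997096
[260.34268613 136.76542717]
crop org 185 61
```

View pics/w3b.png

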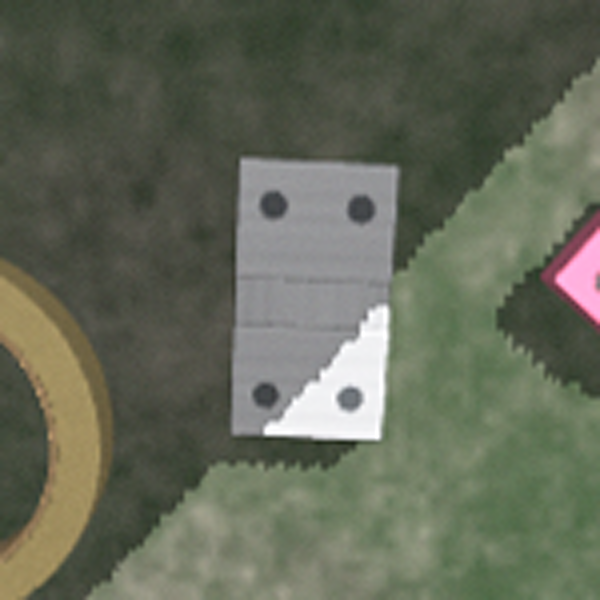

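The close view shows the block's groove up, with its top-face corners at crop (240,157), (399,167), (381,440) and (232,434).

Run:
```python
from h import *
import pickle
s=pickle.load(open('w3.pkl','rb'));C=cam('wrist',s)
uv=np.array([[240,157],[399,167],[381,440],[232,434.]])/4+[185,61]
P=onz(uv,.018,C);print(P.round(4),P.mean(0))
for i in range(4):
    d=P[(i+1)%4]-P[i];print(np.linalg.norm(d).round(4),np.degrees(np.arctan2(d[1],d[0])).round(1))
h=onz(np.array([[273,205],[361,209],[349,398],[265,395]])/4+[185,61],.018,C);print('holes',h.mean(0),np.degrees(np.arctan2(*(h[2:]-h[[1,0]]).mean(0)[[1,0]])))
_,r=pose();x=r.as_matrix()[:,0];print('tool yaw',np.degrees(np.arctan2(x[1],x[0])))
```

```text
[[ 0.4839 -0.2527  0.018 ]
 [ 0.4885 -0.2135  0.018 ]
 [ 0.5573 -0.2203  0.018 ]
 [ 0.5535 -0.2595  0.018 ]] [ 0.52077118 -0.23648326  0.018     ]
0.0395 83.3
0.0691 -5.7
0.0394 -95.5
0.0699 174.4
holes [ 0.52074484 -0.23672201  0.018     ] -5.950740879300424
tool yaw 86.75898906506974
```

Run:
```python
from h import *
a=plan([.5208,-.2365,.05],down(84.2),5,.5)
plan([.5208,-.2365,.0145],down(84.2),3,.5,a)
```

```text
0.5, 0.0013, -0.0083, 0.0262, -0.2, 0.1, 0.5,
0.5, 0.0012, -0.0084, 0.0262, -0.2, 0.1, 0.5,
0.5, 0.0011, -0.0085, 0.0262, -0.2, 0.1, 0.5,
0.5, 0.0010, -0.0086, 0.0261, -0.2, 0.1, 0.5,
0.5, 0.0009, -0.0087, 0.0261, -0.2, 0.1, 0.5,
0.5, 0.0000, 0.0000, 0.0118, -0.0, 0.0, -0.0,
0.5, 0.0000, 0.0000, 0.0118, -0.0, 0.0, -0.0,
0.5, 0.0000, 0.0000, 0.0118, -0.0, 0.0, -0.0,
```

Call:
{"api": "carry_out", "payload": {
  "moves": [0.5,0.0013,-0.0085,0.026,-0.2,0.1,0.5,0.5,0.0012,-0.0085,0.026,-0.2,0.1,0.5,0.5,0.0011,-0.0085,0.026,-0.2,0.1,0.5,0.5,0.001,-0.0085,0.026,-0.2,0.1,0.5,0.5,0.001,-0.0085,0.026,-0.2,0.1,0.5]
}}

```text
clock: 4.0
tcp_pos: [0.5264, -0.2321, 0.0514]
orientation: [0.004, 0.739, 0.674, 0.003]
wrist_force: [0.4, -0.4, -0.6]
finger_gap: 0.0642
```

Run:
```python
from h import *
print(pose()[0]);plan([.5208,-.2365,.0145],down(84.2),4,.5)
```

```text
[ 0.52639536 -0.23208804  0.0513809 ]
0.5, -0.0012, -0.0014, 0.0092, 0.1, 0.0, 0.1,
0.5, -0.0012, -0.0014, 0.0092, 0.1, 0.0, 0.1,
0.5, -0.0012, -0.0013, 0.0092, 0.1, 0.0, 0.1,
0.5, -0.0012, -0.0013, 0.0092, 0.1, 0.0, 0.1,
```

Call:
{"api": "carry_out", "payload": {
  "moves": [0.5,-0.0012,-0.0014,0.009,0.1,0,0.1,0.5,-0.0012,-0.0014,0.009,0.1,0,0.1,0.5,-0.0012,-0.0013,0.009,0.1,0,0.1,0.5,-0.0012,-0.0013,0.009,0.1,0,0.1,0.5,0,0,0,0,0,0]
}}

```text
clock: 4.62
tcp_pos: [0.5223, -0.2352, 0.0141]
orientation: [0.002, 0.74, 0.673, 0.001]
wrist_force: [0.3, -0.3, -0.4]
finger_gap: 0.064
```

Call:
{"api": "carry_out", "payload": {
  "moves": [-0.3,0,0,0,0,0,0,-0.3,0,0,0,0,0,0,-0.3,0,0,0,0,0,0,-0.3,0,0,0,0,0,0,-0.3,0,0,0,0,0,0],
  "squeeze": 60
}}

```text
clock: 5.25
tcp_pos: [0.5229, -0.2357, 0.0149]
orientation: [0.002, 0.74, 0.672, 0.001]
wrist_force: [0.6, -0.5, -0.9]
finger_gap: 0.0384
```

Call:
{"api": "carry_out", "payload": {
  "moves": [-0.3,0,0,-0.02,0,0,0,-0.3,0,0,-0.04,0,0,0,-0.3,0,0,-0.04,0,0,0,-0.3,0,0,-0.04,0,0,0,-0.3,0,0,-0.03,0,0,0]
}}

```text
clock: 5.88
tcp_pos: [0.5177, -0.2324, 0.1829]
orientation: [-0.005, 0.74, 0.673, -0.001]
wrist_force: [-0.4, -0.4, -3.2]
finger_gap: 0.0384
```

```bash
cat > place.py <<'E'
from fit import *
Q=np.array([.5552,.0153,.0190]);Rf=Rp(np.radians(9.65))
# TCP target for block at plate coords (x,y), lifted h along normal; tool parallel; yaw: tool x=plate y
M=Rf.as_matrix();Rt=R.from_matrix(np.c_[M[:,1],M[:,0],-M[:,2]])
def tgt(x,y,h,tcph): return Q+Rf.apply([x,y,tcph+h])
E
python3 - <<'E'
from place import *
s=env.get_state();print(s['tcp_pos'],s['finger_gap'],s['clock'])
t=tgt(.092,.062,.06,.0145);print(t, tgt(.092,.062,0,.0145))
plan(t,Rt,10,-.3)
im=snap('wrist','w4.png');snap('side')
E
```

```text
[ 0.51773643 -0.23238699  0.18287666] 0.03838182081781807 5.875
[0.61155189 0.06916043 0.12754385] [0.62517574 0.08516775 0.07134638]
-0.3, 0.0309, 0.0065, 0.0057, -1.5, 1.5, -1.7,
-0.3, 0.0305, 0.0073, 0.0066, -1.5, 1.5, -1.7,
-0.3, 0.0301, 0.0080, 0.0076, -1.5, 1.5, -1.7,
-0.3, 0.0297, 0.0086, 0.0086, -1.5, 1.5, -1.7,
-0.3, 0.0292, 0.0093, 0.0095, -1.5, 1.5, -1.7,
-0.3, 0.0286, 0.0099, 0.0105, -1.5, 1.5, -1.7,
-0.3, 0.0281, 0.0104, 0.0115, -1.5, 1.5, -1.7,
-0.3, 0.0274, 0.0110, 0.0125, -1.5, 1.5, -1.7,
-0.3, 0.0268, 0.0114, 0.0134, -1.5, 1.5, -1.7,
-0.3, 0.0261, 0.0118, 0.0144, -1.5, 1.5, -1.7,
```

The block is gripped: the opening is 38 mm and the force rose by about 3 N. Now I'll carry it over the plate and tilt the tool.

Call:
{"api": "carry_out", "payload": {
  "moves": [-0.3,0.031,0.0065,0.0055,-1.5,1.5,-1.7,-0.3,0.0305,0.0075,0.0065,-1.5,1.5,-1.7,-0.3,0.03,0.008,0.0075,-1.5,1.5,-1.7,-0.3,0.0295,0.0085,0.0085,-1.5,1.5,-1.7,-0.3,0.029,0.0095,0.0095,-1.5,1.5,-1.7]
}}

```text
clock: 6.6
tcp_pos: [0.5635, -0.0718, 0.1482]
orientation: [-0.005, 0.682, 0.725, 0.096]
wrist_force: [-0.0, 0.0, -3.6]
finger_gap: 0.0382
```

Call:
{"api": "carry_out", "payload": {
  "moves": [-0.3,0.0285,0.01,0.0105,-1.5,1.5,-1.7,-0.3,0.028,0.0105,0.0115,-1.5,1.5,-1.7,-0.3,0.0275,0.011,0.0125,-1.5,1.5,-1.7,-0.3,0.027,0.0115,0.0135,-1.5,1.5,-1.7,-0.3,0.026,0.012,0.0145,-1.5,1.5,-1.7]
}}

```text
clock: 7.22
tcp_pos: [0.5996, 0.0963, 0.1119]
orientation: [-0.01, 0.613, 0.768, 0.188]
wrist_force: [1.3, 0.3, -3.9]
finger_gap: 0.0383
```

Run:
```python
from place import *
p,r=pose();print(p,'plate coords',Rf.inv().apply(p-Q).round(4),'rot err deg',np.degrees((r.inv()*Rt).as_rotvec()).round(2))
plan(tgt(.092,.062,.008,.0145),Rt,5,-.3)
im=snap('side');cv2.imwrite('pics/s5.png',cv2.resize(im[180:280,150:310,::-1],None,fx=4.5,fy=4.5,interpolation=cv2.INTER_CUBIC))
```

```text
[0.59957623 0.09627882 0.11185076] plate coords [0.0807 0.0871 0.0553] rot err deg [-0.21 -2.12  0.99]
-0.3, -0.0053, 0.0022, 0.0064, -0.0, -0.4, 0.2,
-0.3, -0.0052, 0.0022, 0.0064, -0.0, -0.4, 0.2,
-0.3, -0.0052, 0.0022, 0.0064, -0.0, -0.4, 0.2,
-0.3, -0.0051, 0.0022, 0.0065, -0.0, -0.4, 0.2,
-0.3, -0.0051, 0.0022, 0.0065, -0.0, -0.4, 0.2,
```

View pics/s5.png

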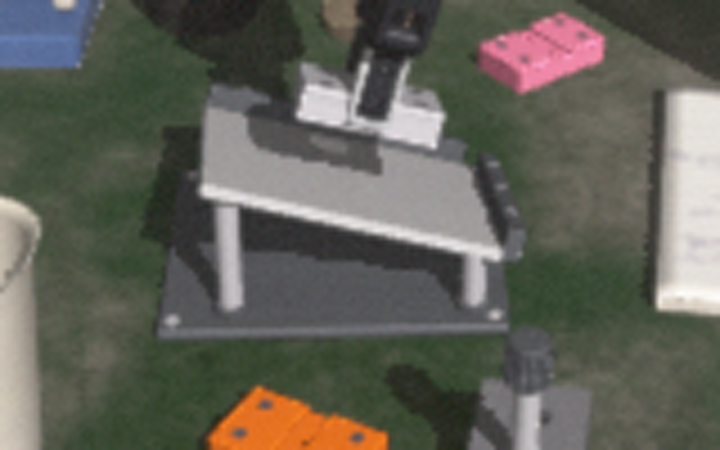

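The side view shows the block held level with the plate, about 40 mm above it. I'll lower it.

Call:
{"api": "carry_out", "payload": {
  "moves": [-0.3,-0.0053,0.0022,0.0064,0,-0.4,0.2,-0.3,-0.0052,0.0022,0.0064,0,-0.4,0.2,-0.3,-0.0052,0.0022,0.0064,0,-0.4,0.2,-0.3,-0.0051,0.0022,0.0065,0,-0.4,0.2,-0.3,-0.005,0.002,0.006,0,-0.4,0.2]
}}

```text
clock: 7.9
tcp_pos: [0.6198, 0.0875, 0.0731]
orientation: [-0.002, 0.621, 0.763, 0.176]
wrist_force: [-27.5, -9.7, 51.2]
finger_gap: 0.0387
```

Run:
```python
from place import *
p,r=pose();print(p,'plate coords',Rf.inv().apply(p-Q).round(4),'rot err deg',np.degrees((r.inv()*Rt).as_rotvec()).round(2))
```

```text
[0.61979997 0.0875215  0.07307125] plate coords [0.0878 0.0658 0.0167] rot err deg [-0.59 -0.41  0.09]
```

It has touched down a little early at about 58 N. I'll ease back 1.5 mm, open, then lift away along the plate's normal.

Call:
{"api": "carry_out", "payload": {
  "moves": [-0.3,0,0,-0.0015,0,0,0,-0.3,0,0,0,0,0,0,0.1,0,0,0,0,0,0,1,0,0,0,0,0,0,1,0,0,0,0,0,0]
}}

```text
clock: 8.52
tcp_pos: [0.6224, 0.0857, 0.0763]
orientation: [0.0, 0.622, 0.763, 0.178]
wrist_force: [-0.3, -0.3, -0.7]
finger_gap: 0.0806
```

Call:
{"api": "carry_out", "payload": {
  "moves": [1,0,0,0,0,0,0,1,0,0,0,0,0,0,1,0,0,-0.02,0,0,0,1,0,0,-0.04,0,0,0,1,0,0,-0.04,0,0,0]
}}

```text
clock: 9.15
tcp_pos: [0.5978, 0.0594, 0.1688]
orientation: [-0.003, 0.621, 0.763, 0.176]
wrist_force: [-0.3, 0.3, 0.1]
finger_gap: 0.0857
```

Run:
```python
from place import *
p,r=pose();print(p,'plate coords',Rf.inv().apply(p-Q).round(4))
plan([.69,.09,.25],down(90),8)
im=snap('side');cv2.imwrite('pics/s6.png',cv2.resize(im[180:280,150:310,::-1],None,fx=4.5,fy=4.5,interpolation=cv2.INTER_CUBIC))
```

```text
[0.59779409 0.05938245 0.16877773] plate coords [0.0888 0.0647 0.1189]
1, 0.0033, 0.0143, -0.0060, 1.8, -1.8, 1.4,
1, 0.0034, 0.0140, -0.0065, 1.8, -1.8, 1.4,
1, 0.0036, 0.0137, -0.0071, 1.8, -1.8, 1.4,
1, 0.0037, 0.0134, -0.0076, 1.8, -1.8, 1.4,
1, 0.0038, 0.0130, -0.0081, 1.8, -1.8, 1.4,
1, 0.0038, 0.0127, -0.0087, 1.8, -1.8, 1.4,
1, 0.0038, 0.0123, -0.0092, 1.8, -1.8, 1.4,
1, 0.0038, 0.0119, -0.0097, 1.8, -1.8, 1.4,
```

View pics/s6.png

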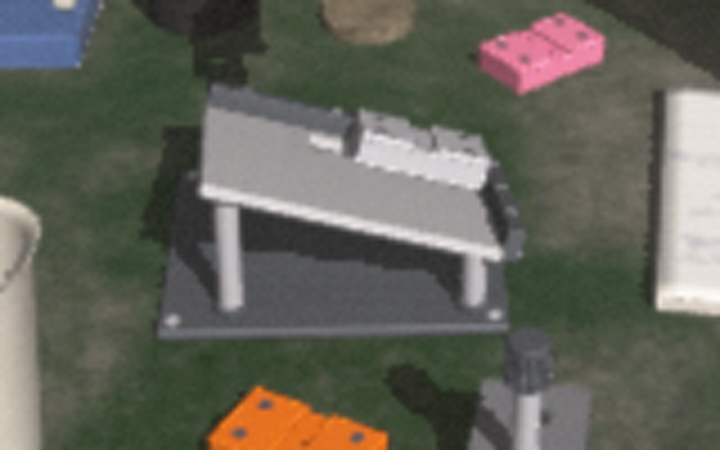

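The side view shows the block in the corner against both fences, with the window free. I'll look from straight above to refine the bore and check that the block is home.

Run:
```python
from h import *
plan([.70,.055,.15],down(90),5)
```

```text
1, -0.0063, 0.0176, 0.0088, 2.9, -2.9, 2.3,
1, -0.0051, 0.0183, 0.0082, 2.9, -2.9, 2.3,
1, -0.0040, 0.0188, 0.0075, 2.9, -2.9, 2.3,
1, -0.0028, 0.0193, 0.0067, 2.9, -2.9, 2.3,
1, -0.0017, 0.0197, 0.0058, 2.9, -2.9, 2.3,
```

Call:
{"api": "carry_out", "payload": {
  "moves": [1,-0.006,0.0175,0.006,2.9,-2.9,2.3,1,-0.005,0.0185,0.006,2.9,-2.9,2.3,1,-0.004,0.019,0.006,2.9,-2.9,2.3,1,-0.003,0.0195,0.005,2.9,-2.9,2.3,1,-0.002,0.0195,0.005,2.9,-2.9,2.3]
}}

```text
clock: 9.82
tcp_pos: [0.7013, 0.051, 0.1628]
orientation: [0.003, 0.71, 0.704, -0.003]
wrist_force: [1.4, -1.3, -0.4]
finger_gap: 0.0851
```

Call:
{"api": "carry_out", "payload": {
  "moves": [0.3,0,0,0,0,0,0,0.3,0,0,0,0,0,0,0.3,0,0,0,0,0,0,0.3,0,0,0,0,0,0,0.3,0,0,0,0,0,0]
}}

```text
clock: 10.45
tcp_pos: [0.7002, 0.0513, 0.1621]
orientation: [0.003, 0.71, 0.705, -0.002]
wrist_force: [-0.5, 0.3, 0.1]
finger_gap: 0.0556
```

Run:
```python
from fit import *
s=env.get_state();a=snap('wrist','w7.png');pickle.dump(s,open('w7.pkl','wb'))
print(s['clock'],s['tcp_pos'],s['orientation'],s['finger_gap'])
C=cam('wrist',s);c=proj([.6262,.0522,.035],C)[0];print(c)
u,v=c.astype(int);u0,v0=max(0,u-70),max(0,v-100);print(u0,v0)
b=cv2.imread('pics/w7.png');cv2.imwrite('pics/w7b.png',cv2.resize(b[v0:v0+145,u0:u0+190],None,fx=4,fy=4,interpolation=cv2.INTER_CUBIC))
```

```text
10.45 [0.70020376 0.05127204 0.16205204] [ 0.00276481  0.70953522  0.70466139 -0.00211111] 0.055554277600662415
[257.9787897  103.00092625]
187 3
```

View pics/w7b.png

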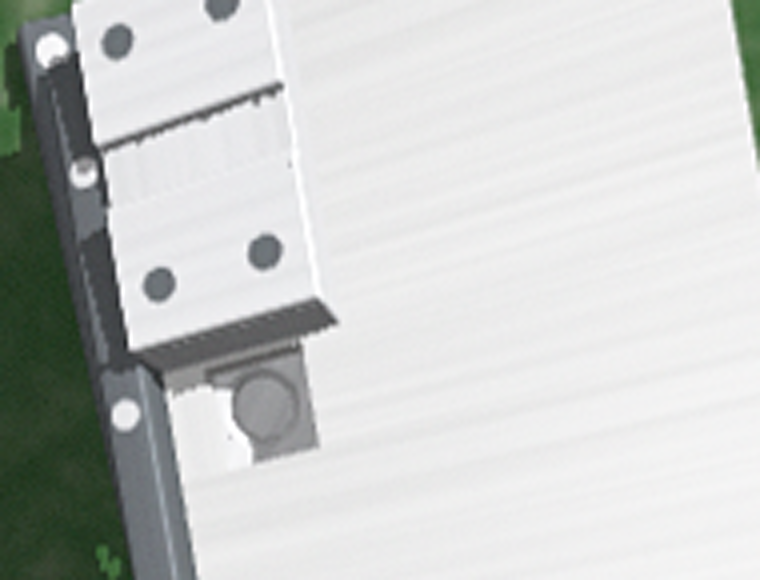

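The block is home against both fences. The bore mouth is visible at crop (265,407). I'll cross-check it across the two views.

Run:
```python
from fit import *
C7=cam('wrist',pickle.load(open('w7.pkl','rb')));C2=cam('wrist',s);C1=cam('wrist',pickle.load(open('w1.pkl','rb')))
print('w7',onz([187+265.5/4,3+407.5/4],.035,C7),'cam',C7[2])
# plate features in w7: window right corners on plate plane, block top holes
q=np.array([.5552,.0153,.0190]);Rf=Rp(np.radians(9.65))
print('pred window corners crop',(((proj(q+Rf.apply(np.array([[93,31,0],[71,31,0],[71,9,0],[93,9,0],[70,40,18],[70,0,18],[70,40,0]])/1e3),C7))-[187,3])*4).round(0).tolist())
# zoom of w2 bore
b=cv2.imread('pics/w2.png');cv2.imwrite('pics/w2c.png',cv2.resize(b[100:150,225:285],None,fx=10,fy=10,interpolation=cv2.INTER_CUBIC))
print('w2',onz([60+381/2,252/2],.035,C2),C2[2])
# rack/pin in w1
for n,z in(((511,306),.03),((473,307),.03),((548,309),.03),((529,332),.1)): print('rack',onz(np.array(n)/1.56,z,C1))
```

```text
w7 [[0.62773737 0.04818529 0.035     ]] cam [0.62669142 0.05281542 0.29316196]
pred window corners crop [[321.0, 451.0], [303.0, 346.0], [204.0, 372.0], [221.0, 475.0], [323.0, 301.0], [130.0, 355.0], [344.0, 330.0]]
w2 [[0.62747195 0.04738003 0.035     ]] [0.60432141 0.05707083 0.37886877]
rack [[0.50186429 0.259654   0.03      ]]
rack [[0.50332206 0.22567903 0.03      ]]
rack [[0.50418336 0.29305153 0.03      ]]
rack [[0.4998811  0.25654334 0.1       ]]
```

View pics/w2c.png

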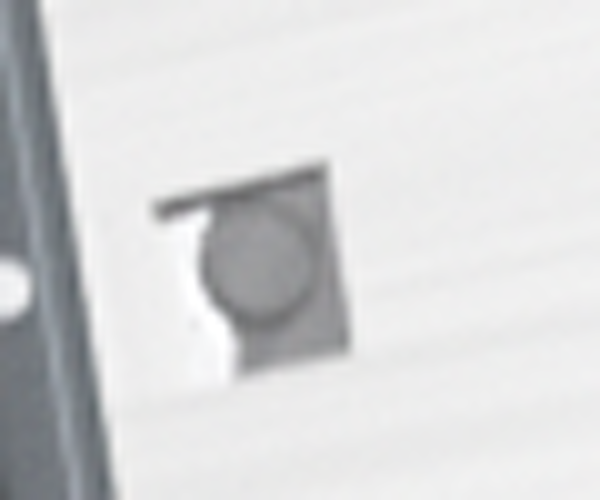

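The window prediction agrees with the new view. The bore is at (.6277,.0482) from above, (.6275,.0474) from w2 and (.6284,.0475) from the plate fit, so I'll use (.6278,.0478). Next is a view from above the pin.

Run:
```python
from h import *
plan([.575,.257,.21],down(90),8,.3)
```

```text
0.3, 0.0256, -0.0158, -0.0062, 0.0, 0.0, -0.0,
0.3, 0.0256, -0.0158, -0.0061, 0.0, 0.0, -0.0,
0.3, 0.0256, -0.0158, -0.0061, 0.0, 0.0, -0.0,
0.3, 0.0256, -0.0158, -0.0061, 0.0, 0.0, -0.0,
0.3, 0.0256, -0.0158, -0.0061, 0.0, 0.0, -0.0,
0.3, 0.0257, -0.0157, -0.0061, 0.0, 0.0, -0.0,
0.3, 0.0257, -0.0157, -0.0060, 0.0, 0.0, -0.0,
0.3, 0.0257, -0.0157, -0.0060, 0.0, 0.0, -0.0,
```

Call:
{"api": "carry_out", "payload": {
  "moves": [0,0.0255,-0.016,-0.008,0,0,0,0,0.0255,-0.016,-0.008,0,0,0,0,0.0255,-0.016,-0.006,0,0,0,0,0.0255,-0.016,-0.006,0,0,0,0,0.0255,-0.016,-0.006,0,0,0]
}}

```text
clock: 11.12
tcp_pos: [0.6168, 0.1845, 0.1981]
orientation: [0.003, 0.71, 0.704, -0.001]
wrist_force: [0.4, -1.0, 0.1]
finger_gap: 0.0425
```

Call:
{"api": "carry_out", "payload": {
  "moves": [0,0.0255,-0.016,-0.005,0,0,0,0,0.0255,-0.016,-0.005,0,0,0,0,0.02,-0.012,-0.003,0,0,0,0,0,0,0,0,0,0,0,0,0,0,0,0,0]
}}

```text
clock: 11.75
tcp_pos: [0.5668, 0.264, 0.2154]
orientation: [0.003, 0.708, 0.707, 0.001]
wrist_force: [0.4, -1.0, -0.1]
finger_gap: 0.0426
```

Run:
```python
from h import *
import pickle
s=env.get_state();a=snap('wrist','w8.png');pickle.dump(s,open('w8.pkl','wb'))
print(s['clock'],s['tcp_pos'],s['orientation'],s['finger_gap'])
C=cam('wrist',s);c=proj([.503,.2585,.1],C)[0];print(c,proj([.503,.2585,.03],C)[0],C[2])
u,v=c.astype(int);u0,v0=max(0,u-70),max(0,v-60);print(u0,v0)
b=cv2.imread('pics/w8.png');cv2.imwrite('pics/w8b.png',cv2.resize(b[v0:v0+120,u0:u0+140],None,fx=5,fy=5,interpolation=cv2.INTER_CUBIC))
```

```text
11.75 [0.56677228 0.26403057 0.21536374] [0.00314213 0.70763315 0.70657179 0.0013292 ] 0.04263029583987789
[250.10914176 114.95969182] [251.70859484 112.10016112] [0.49254648 0.26461462 0.3460856 ]
180 54
```

View pics/w8b.png

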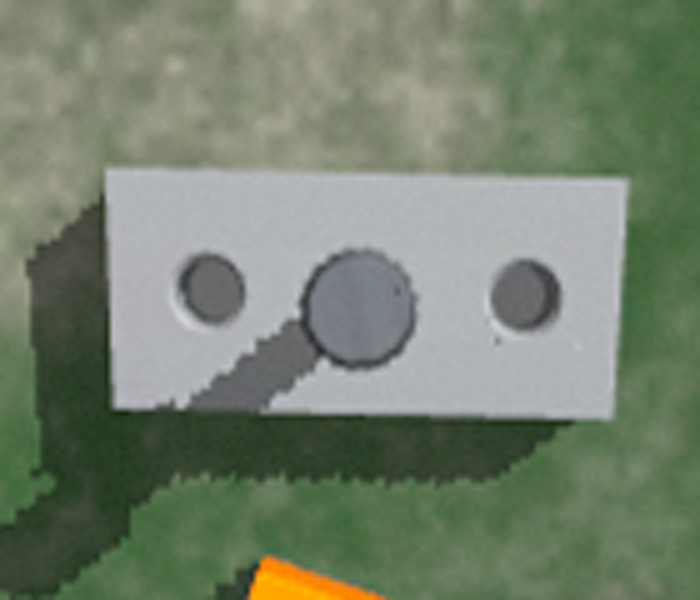

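The head top is centred at crop (359,307), the outer holes at (213,290) and (525,295), and the pin is upright.

Run:
```python
from h import *
import pickle
C=cam('wrist',pickle.load(open('w8.pkl','rb')))
f=lambda u,v,z:onz([180+u/5,54+v/5],z,C)[0]
print('head',f(359,307,.1),'holes',f(211,290,.03),f(525,295,.03),(f(211,290,.03)+f(525,295,.03))/2, 'dia',np.linalg.norm(f(302,307,.1)-f(416,307,.1)))
h=f(359,307,.1);plan([h[0],h[1],.115],down(90),5,0)
```

```text
head [0.50335899 0.2599147  0.1       ] holes [0.50286881 0.22682628 0.03      ] [0.50396489 0.29424594 0.03      ] [0.50341685 0.26053611 0.03      ] dia 0.019112815122535175
0, -0.0008, -0.0128, 0.0200, 0.1, 0.0, -0.0,
0, -0.0008, -0.0128, 0.0200, 0.1, 0.0, -0.0,
0, -0.0008, -0.0128, 0.0200, 0.1, 0.0, -0.0,
0, -0.0008, -0.0127, 0.0200, 0.1, 0.0, -0.0,
0, -0.0008, -0.0127, 0.0201, 0.1, 0.0, -0.0,
```

Call:
{"api": "carry_out", "payload": {
  "moves": [0,-0.001,-0.0128,0.02,0.1,0,0,0,-0.001,-0.0128,0.02,0.1,0,0,0,-0.001,-0.0128,0.018,0.1,0,0,0,-0.001,-0.0125,0.018,0.1,0,0,0,-0.001,-0.0125,0.015,0.1,0,0]
}}

```text
clock: 12.42
tcp_pos: [0.506, 0.2552, 0.1223]
orientation: [0.001, 0.71, 0.704, -0.0]
wrist_force: [-0.0, 0.4, -0.3]
finger_gap: 0.0427
```

Call:
{"api": "carry_out", "payload": {
  "moves": [0,0,0,0,0,0,0,0,0,0,0,0,0,0,0,0,0,0,0,0,0,0,0,0,0,0,0,0,0,0,0,0,0,0,0]
}}

```text
clock: 13.05
tcp_pos: [0.5083, 0.2539, 0.1233]
orientation: [0.001, 0.711, 0.703, 0.0]
wrist_force: [-0.1, -0.1, -0.2]
finger_gap: 0.0427
```

Run:
```python
from h import *
print(pose()[0]);plan([.5034,.260,.084],down(90),4,0)
```

```text
[0.50826868 0.2538682  0.12331224]
0, 0.0015, -0.0013, 0.0098, 0.0, 0.0, -0.2,
0, 0.0015, -0.0013, 0.0098, 0.0, 0.0, -0.2,
0, 0.0015, -0.0012, 0.0098, 0.0, 0.0, -0.2,
0, 0.0015, -0.0012, 0.0098, 0.0, 0.0, -0.2,
```

Call:
{"api": "carry_out", "payload": {
  "moves": [0,0.0015,-0.0013,0.01,0,0,-0.2,0,0.0015,-0.0013,0.01,0,0,-0.2,0,0.0015,-0.0013,0.01,0,0,-0.2,0,0.0015,-0.0013,0.009,0,0,-0.2,0,0,0,0,0,0,0]
}}

```text
clock: 13.68
tcp_pos: [0.502, 0.2603, 0.0806]
orientation: [0.001, 0.706, 0.708, -0.0]
wrist_force: [0.6, -0.1, -0.5]
finger_gap: 0.043
```

Run:
```python
from h import *
print(pose()[0]);plan([.5034,.260,.084],down(90),2,0)
```

```text
[0.50195847 0.26029617 0.0805838 ]
0, -0.0002, 0.0007, -0.0017, 0.0, 0.1, 0.1,
0, -0.0002, 0.0007, -0.0017, 0.0, 0.1, 0.1,
```

Call:
{"api": "carry_out", "payload": {
  "moves": [0,0,0.0012,-0.001,0,0,0,-1,0,0,0,0,0,0,-1,0,0,0,0,0,0,-1,0,0,0,0,0,0,-1,0,0,0,0,0,0],
  "squeeze": 50
}}

```text
clock: 14.3
tcp_pos: [0.5041, 0.2604, 0.0826]
orientation: [0.001, 0.706, 0.708, 0.0]
wrist_force: [0.8, -0.8, -0.3]
finger_gap: 0.0183
```

Run:
```python
from h import *
for i in range(1):
    s=env.get_state();print(s['tcp_pos'],s['finger_gap'],s['wrist_force'],s['ft_torque'],pose()[1].as_matrix()[:,2])
```

```text
[0.5040875  0.26041518 0.08256995] 0.018271876559959772 [ 0.75774981 -0.7537183  -0.33742832] [-0.00285294  0.05441503 -0.01446839] [ 0.0026569  -0.00152141 -0.99999531]
```

Call:
{"api": "carry_out", "payload": {
  "moves": [-1,0,0,-0.012,0,0,0,-1,0,0,-0.025,0,0,0,-1,0,0,-0.03,0,0,0,-1,0,0,-0.03,0,0,0,-1,0,0,-0.015,0,0,0]
}}

```text
clock: 14.92
tcp_pos: [0.5029, 0.2603, 0.1997]
orientation: [0.001, 0.706, 0.708, -0.0]
wrist_force: [-0.1, 0.3, -0.9]
finger_gap: 0.0184
```

Run:
```python
from h import *
s=env.get_state();print(s['tcp_pos'],s['finger_gap'],s['wrist_force']);plan([.6284,.0482,.19],down(90),10,-1)
```

```text
[0.50290931 0.26028811 0.1997073 ] 0.018428435350074032 [-0.07661131  0.26152149 -0.93707096]
-1, -0.0212, 0.0125, 0.0010, 0.0, 0.0, 0.0,
-1, -0.0212, 0.0125, 0.0010, 0.0, 0.0, 0.0,
-1, -0.0212, 0.0125, 0.0010, 0.0, 0.0, 0.0,
-1, -0.0212, 0.0125, 0.0010, 0.0, 0.0, 0.0,
-1, -0.0212, 0.0125, 0.0010, 0.0, 0.0, 0.0,
-1, -0.0212, 0.0125, 0.0010, 0.0, 0.0, 0.0,
-1, -0.0212, 0.0125, 0.0010, 0.0, 0.0, 0.0,
-1, -0.0212, 0.0125, 0.0010, 0.0, 0.0, 0.0,
-1, -0.0212, 0.0125, 0.0010, 0.0, 0.0, 0.0,
-1, -0.0212, 0.0125, 0.0010, 0.0, 0.0, 0.0,
```

Call:
{"api": "carry_out", "payload": {
  "moves": [-1,-0.021,0.0125,0.001,0,0,0,-1,-0.021,0.0125,0.001,0,0,0,-1,-0.021,0.0125,0.001,0,0,0,-1,-0.021,0.0125,0.001,0,0,0,-1,-0.021,0.0125,0.001,0,0,0]
}}

```text
clock: 15.55
tcp_pos: [0.5685, 0.155, 0.2028]
orientation: [0.003, 0.704, 0.71, 0.004]
wrist_force: [0.7, 0.3, -0.6]
finger_gap: 0.0181
```

Call:
{"api": "carry_out", "payload": {
  "moves": [-1,-0.021,0.0125,0.001,0,0,0,-1,-0.021,0.0125,0.001,0,0,0,-1,-0.021,0.0125,0.001,0,0,0,-1,-0.02,0.012,0,0,0,0,-1,-0.01,0.006,0,0,0,0]
}}

```text
clock: 16.18
tcp_pos: [0.6277, 0.0577, 0.2037]
orientation: [0.004, 0.705, 0.709, 0.005]
wrist_force: [1.0, 0.6, -0.7]
finger_gap: 0.0182
```

Run:
```python
from h import *
s=env.get_state();print(s['tcp_pos'],s['finger_gap']);plan([.6284,.0482,.13],down(90),4,-1)
```

```text
[0.62774474 0.0577232  0.20371664] 0.018182008347824477
-1, -0.0024, -0.0001, 0.0184, 0.2, -0.0, 0.1,
-1, -0.0024, -0.0000, 0.0184, 0.2, -0.0, 0.1,
-1, -0.0024, 0.0000, 0.0184, 0.2, -0.0, 0.1,
-1, -0.0024, 0.0001, 0.0184, 0.2, -0.0, 0.1,
```

Call:
{"api": "carry_out", "payload": {
  "moves": [-1,-0.0024,0,0.018,0.2,0,0.1,-1,-0.0024,0,0.018,0.2,0,0.1,-1,-0.0024,0,0.018,0.2,0,0.1,-1,-0.0024,0,0.016,0.2,0,0.1,-1,0,0,0,0,0,0]
}}

```text
clock: 16.8
tcp_pos: [0.626, 0.0487, 0.1263]
orientation: [-0.003, 0.707, 0.707, -0.002]
wrist_force: [-0.1, -0.6, -0.1]
finger_gap: 0.0184
```

Run:
```python
from h import *
s=env.get_state();print(s['tcp_pos'],s['finger_gap']);plan([.6284,.0482,.118],down(90),4,-1)
snap('wrist','w9.png');C=cam('wrist',s);print(proj([[.6278,.0478,.055],[.6278,.0478,.035]],C))
snap('side','s9.png');print(proj([[.6278,.0478,.055],[.6278,.0478,.1]],cam('side')))
```

```text
[0.62603149 0.04874379 0.12628695] 0.018438083278221436
-1, -0.0001, 0.0006, 0.0021, -0.1, -0.0, 0.0,
-1, -0.0001, 0.0006, 0.0021, -0.1, -0.0, 0.0,
-1, -0.0001, 0.0006, 0.0021, -0.1, -0.0, 0.0,
-1, -0.0001, 0.0006, 0.0021, -0.1, -0.0, 0.0,
[[254.97717457 208.08360237]
 [255.06608069 199.73191348]]
[[222.63203009 209.27859983]
 [222.30810686 192.99560292]]
```

Call:
{"api": "carry_out", "payload": {
  "moves": [-1,-0.0003,0.002,0.003,-0.2,0,0,-1,0,0,0.003,0,0,0,-1,0,0,0,0,0,0,-1,0,0,0,0,0,0,-1,0,0,0,0,0,0]
}}

```text
clock: 17.52
tcp_pos: [0.6311, 0.0487, 0.1246]
orientation: [0.001, 0.707, 0.707, 0.002]
wrist_force: [-0.3, -0.3, -0.7]
finger_gap: 0.0183
```

Run:
```python
from h import *
s=env.get_state();print(s['tcp_pos'],s['wrist_force']);plan([.6284,.0482,.108],down(90),4,-1)
```

```text
[0.6310817  0.04866209 0.12455794] [-0.25047002 -0.27550957 -0.66171721]
-1, -0.0001, -0.0007, 0.0041, 0.1, -0.0, 0.0,
-1, -0.0001, -0.0007, 0.0041, 0.1, -0.0, 0.0,
-1, -0.0001, -0.0007, 0.0041, 0.1, -0.0, 0.0,
-1, -0.0001, -0.0007, 0.0041, 0.1, -0.0, 0.0,
```

Call:
{"api": "carry_out", "payload": {
  "moves": [-1,0,-0.001,0.004,0,0,0,-1,0,-0.001,0.004,0,0,0,-1,0,0,0.003,0,0,0,-1,0,0,0.001,0,0,0,-1,0,0,0,0,0,0]
}}

```text
clock: 18.15
tcp_pos: [0.6287, 0.0487, 0.1114]
orientation: [0.001, 0.707, 0.707, 0.002]
wrist_force: [-0.3, 0.3, -0.6]
finger_gap: 0.0185
```

Run:
```python
from h import *
s=env.get_state();p,r=pose(s);print(p,s['wrist_force'],s['qvel'].round(3));f=p+r.apply([0,0,.0746]);print('foot',f-[.0006,.0004,0]);plan([.6284,.0482,.108],down(90),4,-1)
```

```text
[0.62873116 0.04868122 0.11143243] [-0.28196473  0.26693602 -0.59773659] [-0.    -0.     0.002 -0.001  0.     0.   ]
foot [0.6284539  0.04840531 0.03683323]
-1, -0.0001, -0.0001, 0.0009, 0.1, -0.0, 0.0,
-1, -0.0001, -0.0001, 0.0009, 0.1, -0.0, 0.0,
-1, -0.0001, -0.0001, 0.0009, 0.1, -0.0, 0.0,
-1, -0.0001, -0.0001, 0.0009, 0.1, -0.0, 0.0,
```

The foot is just above the mouth and about 0.9 mm off. I'll trim that and descend gently.

Call:
{"api": "carry_out", "payload": {
  "moves": [-1,-0.0005,-0.0005,0.002,0.1,0,0,-1,0,0,0.002,0,0,0,-1,0,0,0.002,0,0,0,-1,0,0,0.002,0,0,0,-1,0,0,0.002,0,0,0]
}}

```text
clock: 18.77
tcp_pos: [0.6284, 0.048, 0.1011]
orientation: [0.0, 0.707, 0.707, 0.001]
wrist_force: [0.1, 0.0, -0.2]
finger_gap: 0.0183
```

Run:
```python
from h import *
s=env.get_state();p,r=pose(s);print(p,s['wrist_force'],s['ft_torque']);f=p+r.apply([0,0,.0746]);print('foot',f-[.0006,.0004,0])
```

```text
[0.62838622 0.04800307 0.101068  ] [ 0.07851208  0.03787586 -0.20239461] [-0.03403822  0.03674601 -0.06427818]
foot [0.62799646 0.04770829 0.02646837]
```

The foot is at z≈0.026, which is below the mouth, and there is no contact force, so the pin is entering the bore. I'll continue down to about TCP z 0.086.

Call:
{"api": "carry_out", "payload": {
  "moves": [-1,0,0,0.003,0,0,0,-1,0,0,0.003,0,0,0,-1,0,0,0.003,0,0,0,-1,0,0,0.002,0,0,0,-1,0,0,0.002,0,0,0]
}}

```text
clock: 19.4
tcp_pos: [0.6283, 0.048, 0.087]
orientation: [0.0, 0.707, 0.707, 0.001]
wrist_force: [0.4, -0.2, -0.5]
finger_gap: 0.0183
```

Run:
```python
from h import *
s=env.get_state();p,r=pose(s);print(p,s['wrist_force'],s['ft_torque']);f=p+r.apply([0,0,.0746]);print('foot',f-[.0006,.0004,0])
```

```text
[0.62829139 0.04801585 0.08697783] [ 0.39476878 -0.17536715 -0.46448826] [-0.0833236  -0.00526698 -0.01122429]
foot [0.62787678 0.04771732 0.01237813]
```

Call:
{"api": "carry_out", "payload": {
  "moves": [-1,0,0,0.0015,0,0,0,-1,0,0,0.001,0,0,0,-0.4,0,0,0,0,0,0,-0.2,0,0,0,0,0,0,-0.1,0,0,0,0,0,0]
}}

```text
clock: 20.02
tcp_pos: [0.6292, 0.0481, 0.0856]
orientation: [0.001, 0.707, 0.707, 0.002]
wrist_force: [0.1, -0.7, -0.6]
finger_gap: 0.0385
```

Call:
{"api": "carry_out", "payload": {
  "moves": [-0.1,0,0,-0.01,0,0,0,-0.1,0,0,-0.02,0,0,0,-0.1,0,0,-0.03,0,0,0,-0.1,0,0,-0.03,0,0,0,-0.1,0,0,-0.03,0,0,0]
}}

```text
clock: 20.65
tcp_pos: [0.6269, 0.048, 0.2082]
orientation: [-0.001, 0.707, 0.707, 0.001]
wrist_force: [0.3, 0.1, 0.2]
finger_gap: 0.0381
```

Call:
{"api": "carry_out", "payload": {
  "moves": [-0.1,0,0.015,-0.01,0,0,0,-0.1,0,0.015,0,0,0,0,-0.1,0,0.015,0,0,0,0,-0.1,0,0.015,0,0,0,0,-0.1,0,0,0,0,0,0]
}}

```text
clock: 21.28
tcp_pos: [0.6904, 0.0481, 0.2274]
orientation: [0.003, 0.707, 0.707, 0.004]
wrist_force: [-1.0, -0.8, 0.8]
finger_gap: 0.0386
```

Run:
```python
from fit import *
s=env.get_state();a=snap('wrist','w10.png')[:,:,::-1];C=cam('wrist',s);print(s['tcp_pos'],s['clock'])
b=snap('side')[:,:,::-1]
q=np.array([.5552,.0153,.0190]);Rf=Rp(np.radians(9.65))
Bt=q+Rf.apply(np.array([[0,0,18],[70,0,18],[70,40,18],[0,40,18]])/1e3)
H=np.array([.6278,.0478,.102]);T=H-[0,0,.022]
print('pred head top wrist',proj([H],C),'block',proj(Bt,C).round(0).tolist());S=cam('side')
print('pred side head top, head bottom',proj([H,T,H-[0,0,.068]],S).round(1).tolist())
u,v=proj([H],C)[0].astype(int);u0,v0=max(0,u-60),max(0,v-75)
A=cv2.resize(a[v0:v0+110,u0:u0+130],(520,440),interpolation=cv2.INTER_CUBIC)
B=cv2.resize(b[165:275,180:250],(280,440),interpolation=cv2.INTER_CUBIC)
print(u0,v0);cv2.imwrite('pics/fin.png',np.hstack([A,B]))
```

```text
[0.69041893 0.04808193 0.22739939] 21.275
pred head top wrist [[256.01260236 115.22855839]] block [[219.0, 34.0], [230.0, 102.0], [268.0, 93.0], [257.0, 22.0]]
pred side head top, head bottom [[222.3, 192.3], [222.5, 200.3], [222.8, 216.6]]
196 40
```

View pics/fin.png

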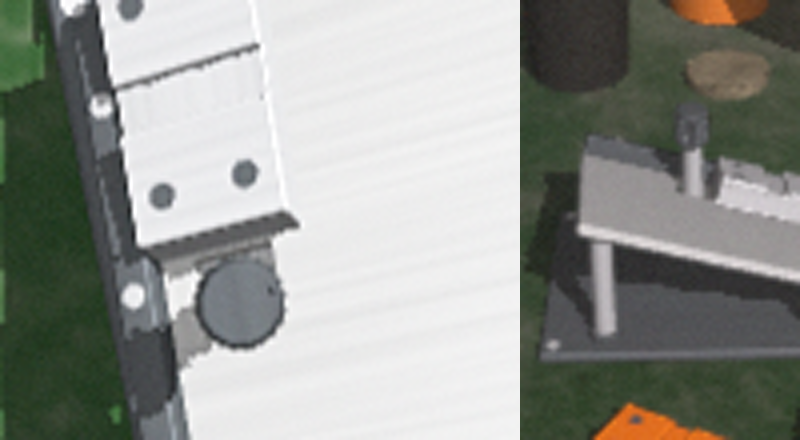

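The final view matches predictions. The head top is at (240,303) against a predicted (240,301). In the side view it is at (692,108) against (689,109), so the pin is fully down. The block corners agree within about 3 crop px (about 1 mm).

```bash
python3 -c "
from workcell import env
print(env.hand_in())"
```

```text
the job is handed in; nothing more can be done
None
```

The job is done and handed in at about 21 s of the 58 s allowed. The hand-in gives no verdict, so I don't know the judged result.

- **Block:** I gripped it across its 40 mm width and set it groove up on the upper part of the plate. I let go at about x 88, y 65 mm in the plate's frame, and it slid home. The last wrist view shows it against both fences, with its corners within about 1 mm of where they should be.
- **Pin:** I took it from the rack and lowered it into the bore, then let go. It met no resistance on the way down. Its head top matched the fully-down position to within about 1 px in both the wrist and side views, and it looks upright.
- **Bystanders:** the arm was not moved into any of them, but I did not measure them again at the end.

**What did not go as planned:**
- The block touched the plate a few millimetres early, with about 58 N at the wrist (limit 120 N). I eased back before releasing.
- My first printed bore position was about 5 mm off because I had mixed two fits. The view from above showed the disagreement, and I corrected it before inserting the pin.

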